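# Find the stamped carton and send it to the dispatch rail

## Task

One of the two plain brown cartons standing on the desk has a ring stamped on its underside. Tip both cartons over, one after the other, away from you onto their backs so that their undersides face you, then push the stamped one sideways, still lying on its back, until its side lies flush against the dispatch rail, and leave the other where it fell. Only push with the fingertips: do not grip or lift the cartons, and leave the other things on the desk alone.

Things in the scene. Friction and masses are not known exactly. Their poses are not given: they have to be found in the camera images.
- stamped_carton: The carton with a dark inked ring (42 mm across, a dot in it) stamped on its underside, out of sight while it stands; may be the left or the right one: plain brown cardboard carton, 50 mm deep (its x), 80 wide (its y), 90 tall (its z), about 0.3 kg, starts upright. Origin: centre of its underside; z to its top, x away from the robot, y left while it stands.
- stamped_carton_center (a point): The middle of the stamped carton (45 mm above its underside). Pushed away from the robot near the top of its near face, the carton tips over its far lower edge, and past about 30 degrees falls on its back by itself; it then lies 90 mm long (along its z), 80 wide, 50 high, underside facing the robot.
- blank_carton: The other carton, nothing stamped underneath, otherwise the same: plain brown cardboard carton, 50 mm deep (its x), 80 wide (its y), 90 tall (its z), about 0.3 kg, starts upright. Origin: centre of its underside; z to its top, x away from the robot, y left while it stands.
- blank_carton_center (a point): The middle of the blank carton (45 mm above its underside). Pushed away from the robot near the top of its near face, the carton tips over its far lower edge, and past about 30 degrees falls on its back by itself; it then lies 90 mm long (along its z), 80 wide, 50 high, underside facing the robot.
- dispatch_rail: The dispatch rail: a straight low aluminium bar with black end caps, 264 mm long (its x, pointing roughly away from the robot), 20 mm wide (its y), 25 mm high, fixed to the desk between the two cartons. Origin at the centre of its underside. A lying carton flush against one of its long sides has its middle 50 mm from the rail's centre line. Beyond the left carton stands a tall printer, its near face at x = 0.52 m from y = 0.07 to 0.49 m: keep the hand out of it.
- stapler: Bystander: stapler, 132 x 32 x 51 mm, beyond the right carton; origin at the centre of its underside, loose.
- rubber_stamp: Bystander: wooden rubber stamp with a round handle, 29 x 55 x 73 mm, beyond the rail; origin at the centre of its underside, loose.
- tablet_carton: Bystander: flat white tablet carton, 50 x 85 x 22 mm, far right; origin at the centre of its underside, loose.
Things that resemble listed ones, but are neither listed nor needed, are in the scene too. Leave any pink look-alike of the stamped_carton alone.

How it is judged (in metres and radians):
On the way, in this order (a step that is already met when the one before it is completed fails the run):
1. one carton lies on its back, the other still stands (((angle between stamped_carton's own x axis and vertical above 2.9 rad and angle between blank_carton's own z axis and vertical below 0.3 rad) or (angle between blank_carton's own x axis and vertical above 2.9 rad and angle between stamped_carton's own z axis and vertical below 0.3 rad))), for 0.2 s.
2. both cartons lie on their backs, undersides to the robot (angle between each of stamped_carton, blank_carton's own x axis and vertical above 2.9 rad), for 0.2 s.
3. the stamped carton lies flush against the dispatch rail (y of stamped_carton_center in the frame of dispatch_rail between -0.055 and 0.055 m and x of stamped_carton_center in the frame of dispatch_rail between -0.13 and 0.13 m and angle between the y axis of stamped_carton and the y axis of dispatch_rail, either way round below 0.08 rad), for 0.2 s.
At the end, for the whole second after the job is handed in: Both cartons lie on their backs on the desk (within 14 degrees), at rest; the stamped one's side is within 5 mm of a long side of the dispatch rail, parallel to it within 0.08 rad, its middle within the rail's length; the blank one's underside centre is within 120 mm of its start (all of step 2 and all of step 3 and height (world z) of each of stamped_carton_center, blank_carton_center below 0.032 m and distance of blank_carton from where it was at the start of the episode below 0.12 m and linear speed of each of stamped_carton, blank_carton below 0.02 m/s); the robot touches nothing.
It fails at once if a carton is lifted or carried (height (world z) of any of stamped_carton_center, blank_carton_center above 0.068 m or (angle between stamped_carton's own x axis and vertical above 2.9 rad and height (world z) of stamped_carton_center above 0.042 m) or (angle between blank_carton's own x axis and vertical above 2.9 rad and height (world z) of blank_carton_center above 0.042 m)).
It fails at once if a bystander is moved more than 30 mm (distance of any of stapler, rubber_stamp, tablet_carton from where it was at the start of the episode above 0.03 m).
It also fails if it takes over 64 s, if anything falls off the work surface, if the arm or the gripper's body presses on something with over 40 N, if the wrist force passes 120 N, or if a joint passes its speed limit or range.

## Robot

A 6-joint arm with a two-finger parallel gripper is mounted at the origin on the work surface; the furniture and walls round the work are solid. World frame = base frame: x ahead of the robot, y to its left, z up, the work surface at z = 0. Lengths are in mm, angles in rad, forces in N, time in s.
With the tool pointing down it reaches from about 275 to 1000 mm from the base axis. Payload 8.4 kg.
Tool frame: the origin (TCP) lies at the very end of the fingers, on their centre line; the grasp point (between the pads) lies 19 mm behind it; z points along the fingers, y is the direction in which the jaws open and shut (so a half turn about z gives the same grasp; the last joint's range is limited). The gripper opens to 85 mm and grips with 20 to 120 N. Pads are 22 mm wide; open, the fingers measure 114 mm over their backs; the gripper's body (76 mm by 85 mm) begins 54 mm behind the grasp point. The pads swing forward as they close: fully open they stand 13 mm farther back than shut.
Start: joints at [-1.174, 0.353, 1.633, -0, 1.155, -0.002], TCP at [242.694, -575.958, 231.281] pointing down, gripper open.
Joint ranges: [-2.63, 2.63], [-0.92, 2.1], [0.06, 2.66], [-1.3, 4.44], [0, 2.69], [-3.02, 3.02]. Speed limits (rad/s): [2.22, 2.22, 2.79, 3.14, 3.14, 3.14].

## Interface

Orientations are given as [roll, pitch, yaw] about the fixed x, y, z axes, in that order (R = Rz(yaw) Ry(pitch) Rx(roll)).
In Python, from rig import r gives the robot as it stands.
- The arm moves only by the tool jog_arm, never from a script. Its argument "moves" is a list of rows, each an object with "grip": the gripper command: -1 is fully open, 1 is shut, values between are in proportion; "translation": the shift along the tool's x, y, z in m, a list of three; "twist": the turn, a rotation vector about the tool's x, y, z in rad, a list of three. In form: [{"grip": grip, "translation": [dx, dy, dz], "twist": [ax, ay, az]}, ...]. A call has 1 to 10 rows; each row shifts and turns the commanded pose from where the row before left it, along the tool's axes as they then stand; what a row does not reach is not made up. A row lasts 1/12 s, in which the tool goes at most 41.7 mm and 7.16 degrees, less where a joint would pass 70% of its speed; a pose out of reach is approached as far as the arm can. A call with a gripper value outside its range is refused whole. The fingers move at their own pace and stop on an object; "squeeze" is the grip in N (left out, the last holds). Time passes only in rows, so rows that do not move let the fingers close. It gives the time, the measured TCP pose, the force and the opening at its end, in the units of the state.
- r.sense(): the state, without advancing time (a new reading comes with each control period).
- r.grab_frame(name): name is "scene" or "side" or "wrist"; returns (picture, depth): 384x512x3 uint8, red, green, blue; 384x512 float32, mm along the optical axis (not along the pixel's ray), 0 where there is no reading.
- r.calibration(name): a dict with "fx", "fy", "cx", "cy" (pixels), "k1" (the pictures are not rectified: a ray, as slopes to the right and down, at radius r is drawn at 1 + k1 r^2 times it, then the intrinsics apply), "R" (3x3) and "t" (3): a world point X has camera coordinates R X + t. Camera axes: x right, y down, z forward; pixel columns grow to the right and rows downward; lengths in mm; the calibration is good to about 2 mm. A picture is of the moment at which its call begins: read the wrist's pose just before it. calibration takes no time and is no camera call; for the wrist camera it gives the pose at the moment of the call.
- r.sign_off(): hands the job in, once; it reports no verdict.
The state is a dict: "clock": time; "qpos": joint angles; "qvel": joint speeds; "joint_efforts": joint torques, N m; "eef_pos": TCP position; "tcp_rot": TCP orientation; "contact_force": force on the tool from outside, world axes, zero at the start; "wrist_torque": the same for the moment, N m; "opening": opening from 0.0 (shut) to 1.0 (fully open).
Only numpy, scipy, OpenCV 4.12 (cv2) and the standard library are available. Lean on these libraries where they do the work, as an engineer would, in place of code of your own. Each camera call takes 0.05 s, during which the arm holds its last target.

## Working session

There is one attempt and no reset: what is moved stays moved. The work goes in short steps, Python scripts to look and compute and a tool call to move; the robot and the scene stay as the last step left them, time stands still between calls to the robot, and variables do not carry over. Pictures are saved under pics/ and viewed, and the job is handed in when it is done.

Besides the shell and the picture viewer there is one more tool, called after "Emit:" as name([rows], argument=value, ...), one row to a line, values as JSON. jog_arm: Moves the arm, as the interface text tells. Its arguments: {"type":"object","properties":{"moves":{"type":"array"},"squeeze":{"type":"number"}},"required":["moves"]}

```bash
mkdir -p pics; ls; cat > h.py <<'E'
from rig import r
import numpy as np, cv2
def snap(name, fn):
    c=r.calibration(name); p,d=r.grab_frame(name)
    cv2.imwrite('pics/'+fn+'.png', p[:,:,::-1]); np.savez('pics/'+fn+'.npz',p=p,d=d,**{k:np.array(v) for k,v in c.items()})
    return p,d,c
def load(fn):
    z=np.load('pics/'+fn+'.npz'); return z['p'],z['d'],{k:z[k] for k in ['fx','fy','cx','cy','k1','R','t']}
def ray(c,u,v):
    x=(u-c['cx'])/c['fx']; y=(v-c['cy'])/c['fy']
    xd,yd=x,y
    for _ in range(30):
        f=1+c['k1']*(x*x+y*y); x=xd/f; y=yd/f
    R=np.array(c['R']); t=np.array(c['t'])
    return -R.T@t, R.T@np.array([x,y,1.0])
def onplane(c,u,v,z):
    o,d=ray(c,u,v); return o+d*(z-o[2])/d[2]
def depthpt(c,d,u,v):
    o,k=ray(c,u,v); return o+k*float(d[int(v),int(u)])
def proj(c,X):
    q=np.array(c['R'])@np.array(X)+np.array(c['t']); x,y=q[0]/q[2],q[1]/q[2]
    f=1+c['k1']*(x*x+y*y); return c['fx']*x*f+c['cx'],c['fy']*y*f+c['cy']
E
python3 - <<'E'
from h import *
s=r.sense(); print(s)
for n in ['scene','side']: snap(n,n+'0'); print(r.calibration(n))
E
```

```text
pics
{'clock': 0.0, 'qpos': array([-1.17438650e+00,  3.53642674e-01,  1.63414493e+00, -2.29767258e-05,
        1.15517838e+00, -2.40695519e-03]), 'qvel': array([-4.48149888e-04, -1.52063473e-04,  1.01470668e-06,  1.25651618e-04,
       -3.84902786e-04, -6.17524261e-04]), 'joint_efforts': array([-3.61793303e-03, -6.05258131e+01, -3.42060935e+01, -5.82585435e-04,
        9.29227739e-03, -2.63733773e-05]), 'eef_pos': array([ 242.51115612, -575.51712073,  230.5604738 ]), 'tcp_rot': array([-3.14021928e+00,  1.77022890e-05,  3.98826084e-01]), 'contact_force': array([0.07613356, 0.56183579, 0.96172214]), 'wrist_torque': array([ 0.0560221 , -0.04453863,  0.01739192]), 'opening': 1.0005874867922662}
{'fx': 387.54150153389537, 'fy': 387.54150153389537, 'cx': 258.0140702988738, 'cy': 195.6018424003208, 'k1': -0.050606919113064454, 'R': array([[ 0.98556769, -0.16896298, -0.01038418],
       [-0.09284137, -0.48821562, -0.8677707 ],
       [ 0.1415514 ,  0.85621085, -0.4968563 ]]), 't': array([-513.93722764,  161.53075603,  924.40796352])}
{'fx': 421.8903894950629, 'fy': 421.8903894950629, 'cx': 254.18492258463013, 'cy': 193.83413304569487, 'k1': -0.1370613627250751, 'R': array([[ 0.32830048, -0.94432006, -0.02187293],
       [-0.47474888, -0.1449427 , -0.86810432],
       [ 0.816598  ,  0.29538322, -0.49589965]]), 't': array([-67.95904455, 320.47998398, 626.4886196 ])}
```

View pics/scene0.png

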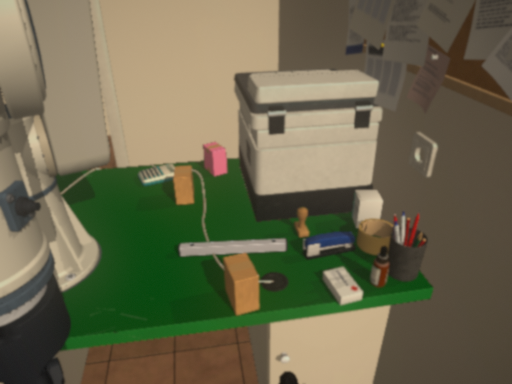

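View pics/side0.png

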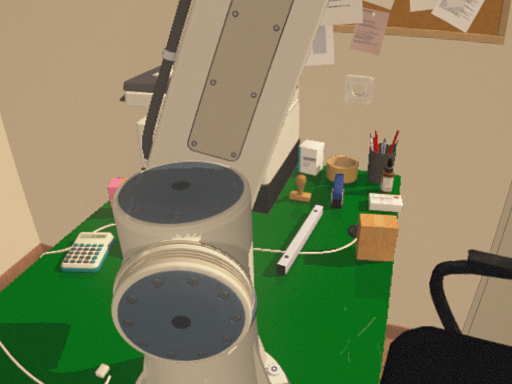

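The scene view shows two brown cartons: left at about (184,186), right at about (242,283). There is also a pink look-alike at (215,158), which I leave alone. The rail runs from (180,249) to (286,243), the stapler is at (328,244), the stamp at (302,222) and the tablet carton at (342,285). The side view shows the right carton at (377,237).

```bash
python3 - <<'E'
from h import *
for fn in ['scene0','side0']:
    p,d,c=load(fn)
    hsv=cv2.cvtColor(p,cv2.COLOR_RGB2HSV)
    m=cv2.inRange(hsv,(8,90,60),(20,255,255))
    n,l,st,ce=cv2.connectedComponentsWithStats(m)
    for i in range(1,n):
        if st[i,4]<150: continue
        vs,us=np.where(cv2.erode((l==i).astype(np.uint8),np.ones((3,3)))>0)
        P=np.array([depthpt(c,d,u,v) for u,v in zip(us,vs) if d[v,u]>0])
        print(fn,i,st[i],ce[i].round(), 'P',np.percentile(P,[1,50,99],axis=0).round().tolist())
        T=P[(P[:,2]>80)&(P[:,2]<100)]
        if len(T)>20:
            # inset top face
            T=T[np.abs(T[:,2]-90)<6]
            rect=cv2.minAreaRect(T[:,:2].astype(np.float32)); print('  top',len(T),rect, T.mean(0).round(1))
    if fn=='scene0':
      big=np.hstack([cv2.resize(p[y:y+75,x:x+75,::-1],(390,390),interpolation=cv2.INTER_CUBIC) for x,y in [(150,150),(205,243)]])
    else: big=cv2.resize(p[190:290,250:430,::-1],None,fx=4.4,fy=4.4,interpolation=cv2.INTER_CUBIC)
    cv2.imwrite(f'pics/crop_{fn}.png',big)
# rail
p,d,c=load('scene0')
for u,v in [(180,249),(286,243),(184,249),(282,244),(230,246)]:
    print(u,v,depthpt(c,d,u,v).round(), onplane(c,u,v,25).round())
p,d,c=load('side0')
for u,v in [(285,262),(319,210),(300,240)]:
    print(u,v,depthpt(c,d,u,v).round(), onplane(c,u,v,25).round())
E
```

```text
scene0 1 [ 428    2   84  115 2932] [471.  72.] P [[860.0, -306.0, 412.0], [869.0, -189.0, 438.0], [872.0, -67.0, 534.0]]
scene0 7 [ 99 136  18  33 169] [110. 157.] P [[-427.0, 2124.0, -724.0], [-328.0, 2240.0, -712.0], [-289.0, 2788.0, -698.0]]
scene0 15 [173 166  21  38 699] [183. 185.] P [[314.0, 214.0, 6.0], [338.0, 219.0, 64.0], [361.0, 284.0, 91.0]]
  top 189 ((338.0214538574219, 251.37527465820312), (73.40027618408203, 46.27210998535156), 88.8384780883789) [338.7 246.2  89.1]
scene0 18 [295 206  14  31 292] [302. 221.] P [[627.0, -12.0, 6.0], [637.0, 6.0, 27.0], [671.0, 70.0, 73.0]]
scene0 24 [358 219  36  36 993] [375. 235.] P [[764.0, -118.0, 3.0], [802.0, -65.0, 31.0], [849.0, -31.0, 48.0]]
scene0 38 [ 224  253   35   62 1690] [241. 283.] P [[424.0, -246.0, 7.0], [450.0, -237.0, 74.0], [479.0, -170.0, 91.0]]
  top 627 ((450.7938232421875, -204.85743713378906), (46.50035095214844, 77.45210266113281), 10.158509254455566) [ 450.4 -208.6   89. ]
scene0 39 [375 261  15  26 242] [382. 272.] P [[742.0, -225.0, 6.0], [754.0, -221.0, 46.0], [765.0, -212.0, 63.0]]
scene0 45 [  80  32
[... 692 characters left out ...]
446.7828674316406, -198.8358612060547), (46.99835968017578, 77.26042175292969), 10.276093482971191) [ 442.8 -199.2   90.3]
side0 44 [  0 243  53  48 704] [ 22. 264.] P [[576.0, 1354.0, -692.0], [724.0, 1402.0, -660.0], [874.0, 1412.0, -630.0]]
side0 45 [380 323  31  56 424] [391. 340.] P [[746.0, -364.0, -715.0], [871.0, -313.0, -673.0], [877.0, -297.0, -631.0]]
180 249 [325. -29.  19.] [326. -38.  25.]
286 243 [582. -56.  21.] [581. -60.  25.]
184 249 [335. -32.  20.] [335. -39.  25.]
282 244 [571. -59.  23.] [570. -62.  25.]
230 246 [445. -43.  22.] [445. -47.  25.]
285 262 [334. -25.  26.] [336. -24.  25.]
319 210 [556. -51.  27.] [559. -50.  25.]
300 240 [420. -36.  26.] [421. -35.  25.]
```

View pics/crop_scene0.png

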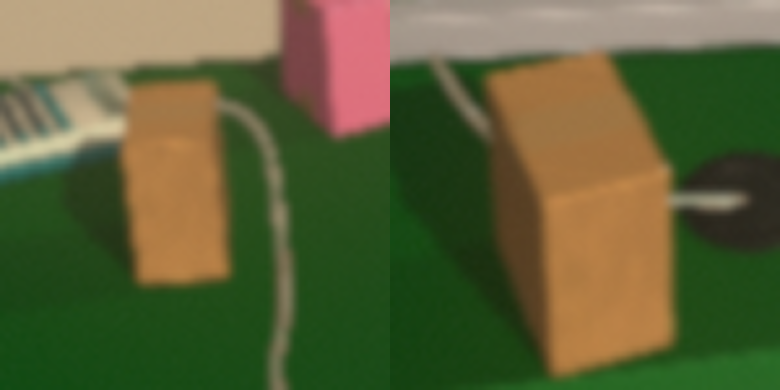

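View pics/crop_side0.png

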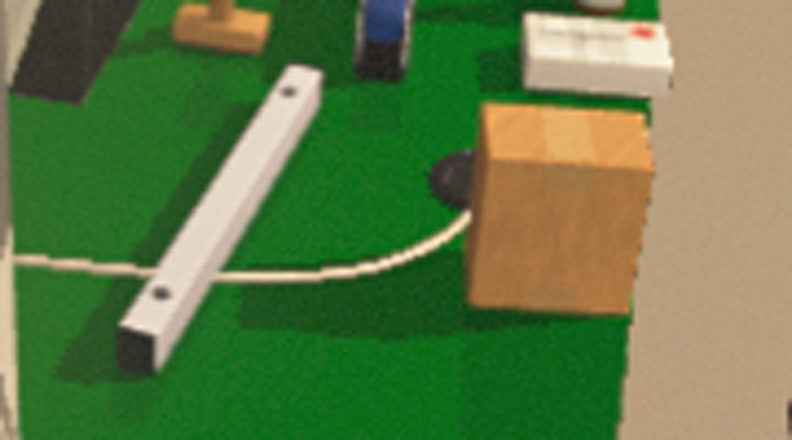

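```bash
cat > meas.py <<'E'
from h import *
def cloud(fn,box,zr):
    p,d,c=load(fn); x0,y0,x1,y1=box
    us,vs,P,C=[],[],[],[]
    for v in range(y0,y1):
        for u in range(x0,x1):
            if d[v,u]>0:
                q=depthpt(c,d,u,v)
                if zr[0]<q[2]<zr[1]: us.append(u);vs.append(v);P.append(q);C.append(p[v,u])
    return np.array(us),np.array(vs),np.array(P),np.array(C)
def rect(P):
    return cv2.minAreaRect(P[:,:2].astype(np.float32))
E
python3 - <<'E'
from meas import *
for fn,box in [('scene0',(170,230,295,262)),('side0',(270,200,330,275))]:
    us,vs,P,C=cloud(fn,box,(18,32))
    C=C.astype(int); m=(C.min(1)>90)&(C.max(1)-C.min(1)<70)&(P[:,0]<600)
    print(fn,m.sum(),P[m].mean(0).round(1),rect(P[m]))
    for i in (0,1): print(np.percentile(P[m][:,i],[0,2,98,100]).round())
    A=P[m]; k=np.polyfit(A[:,0],A[:,1],1); print('slope',k, np.arctan(k[0]), 'y at 450',np.polyval(k,450))
    # top plane pixels
    q=m&(P[:,2]>23)
    p,d,c=load(fn)
    Q=np.array([onplane(c,u,v,25) for u,v in zip(us[q],vs[q])]); print('top rect',rect(Q), np.percentile(Q[:,2],50))
for nm,box,zr in [('stapler',(300,228,358,262),(4,60)),('stamp',(294,205,312,240),(4,80)),('tablet',(320,264,366,306),(8,30))]:
    us,vs,P,C=cloud('scene0',box,zr); P=P[P[:,0]<760]
    print(nm,np.percentile(P,[2,50,98],axis=0).round().tolist(),rect(P))
E
```

```text
scene0 689 [450.8 -37.9  23.4] ((451.97052001953125, -36.27765655517578), (24.908218383789062, 258.9762268066406), 84.03813934326172)
[323. 329. 574. 581.]
[-59. -56. -18. -11.]
slope [-0.1026379   8.33654601] -0.10227974676223966 y at 450 -37.850508983338884
top rect ((452.14337158203125, -37.62086486816406), (21.686309814453125, 258.3206787109375), 84.28605651855469) 25.0
side0 628 [435.3 -32.7  25.7] ((452.4698486328125, -33.207427978515625), (20.951644897460938, 264.3945617675781), 84.1823959350586)
[320. 326. 573. 584.]
[-54. -51. -14. -11.]
slope [-0.09755703  9.81292387] -0.09724929179380039 y at 450 -34.087740513222656
top rect ((452.329345703125, -33.696571350097656), (21.49988555908203, 264.47052001953125), 84.01460266113281) 25.0
stapler [[620.0, -100.0, 5.0], [673.0, -88.0, 31.0], [743.0, -4.0, 51.0]] ((679.7672119140625, -42.032596588134766), (133.00851440429688, 111.2765121459961), 5.966038703918457)
stamp [[625.0, -79.0, 6.0], [638.0, 11.0, 32.0], [682.0, 74.0, 71.0]] ((637.042724609375, 2.6604843139648438), (168.23391723632812, 47.95279312133789), 72.77243041992188)
tablet [[640.0, -254.0, 9.0], [666.0, -218.0, 21.0], [695.0, -171.0, 24.0]] ((668.2133178710938, -210.9510955810547), (51.77848815917969, 87.1934585571289), 7.6696929931640625)
```

The right carton is at about (449,-202) with yaw +0.177. The left is at about (338,251) with yaw about -0.02. The rail is centred at about (452,-35) with yaw -0.10. These agree across both views where visible, and sizes and heights match the given ones. I'll go behind the right carton first.

Emit:
jog_arm([
  {"grip":0,"translation":[0.0247,-0.0284,0],"twist":[0,0,0]},
  {"grip":0,"translation":[0.0247,-0.0284,0],"twist":[0,0,0]},
  {"grip":0,"translation":[0.0247,-0.0284,0],"twist":[0,0,0]},
  {"grip":0,"translation":[0.0247,-0.0284,0],"twist":[0,0,0]},
  {"grip":0,"translation":[0.0247,-0.0284,0],"twist":[0,0,0]},
  {"grip":0,"translation":[0.0247,-0.0284,0],"twist":[0,0,0]},
  {"grip":0,"translation":[0.0247,-0.0284,0],"twist":[0,0,0]},
  {"grip":0,"translation":[0.0247,-0.0284,0],"twist":[0,0,0]},
  {"grip":0,"translation":[0.0247,-0.0284,0],"twist":[0,0,0]},
  {"grip":0,"translation":[0.0247,-0.0284,0],"twist":[0,0,0]},
])

```text
clock: 0.93
eef_pos: [360.0, -216.6, 231.2]
tcp_rot: [-3.142, -0.0, 0.398]
contact_force: [0.3, 0.1, -0.5]
opening: 0.5
```

Emit:
jog_arm([
  {"grip":0,"translation":[0,0,0],"twist":[0,0,0.111]},
  {"grip":0,"translation":[0,0,0],"twist":[0,0,0.111]},
  {"grip":0,"translation":[0,0,0.02],"twist":[0,0,0]},
  {"grip":0,"translation":[0,0,0],"twist":[0,0,0]},
])

```text
clock: 1.27
eef_pos: [358.8, -217.1, 209.2]
tcp_rot: [-3.139, 0.003, 0.178]
contact_force: [-1.0, 0.0, -0.4]
opening: 0.501
```

Emit:
jog_arm([
  {"grip":0,"translation":[0,0,0.0355],"twist":[0,0,0]},
  {"grip":0,"translation":[0,0,0.0355],"twist":[0,0,0]},
  {"grip":0,"translation":[0,0,0.0355],"twist":[0,0,0]},
  {"grip":0,"translation":[0,0,0.0335],"twist":[0,0,0]},
  {"grip":0,"translation":[0.015,0,0],"twist":[0,0,0]},
  {"grip":0,"translation":[0.015,0,0],"twist":[0,0,0]},
  {"grip":0,"translation":[0.01,0,0],"twist":[0,0,0]},
  {"grip":0,"translation":[0,0,0],"twist":[0,0,0]},
])

```text
clock: 1.93
eef_pos: [404.0, -212.2, 73.5]
tcp_rot: [3.138, -0.004, 0.178]
contact_force: [0.7, 0.2, 0.3]
opening: 0.502
```

```bash
python3 - <<'E'
from h import *
p,d,c=snap('side','side1'); q,d2,c2=snap('scene','scene1')
a=cv2.resize(p[150:290,230:430,::-1],(400,280)); b=cv2.resize(q[180:320,170:370,::-1],(400,280))
cv2.imwrite('pics/c1.png',np.hstack([a,b])); print(r.sense()['eef_pos'])
E
```

```text
[ 401.12863856 -211.6272433    72.90462978]
```

View pics/c1.png

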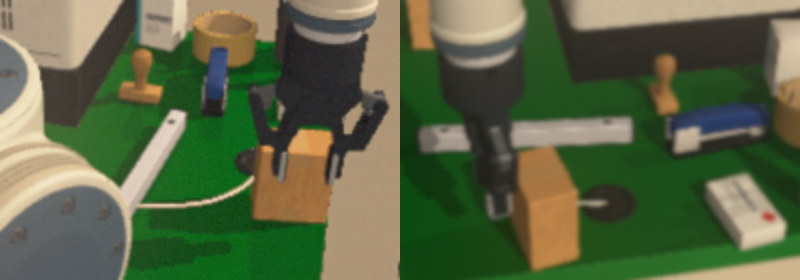

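The fingers stand just behind the right carton near its top (scene crop at about (500,190)), centred on it. Pushing now.

Emit:
jog_arm([
  {"grip":0,"translation":[0.006,0,0.002],"twist":[0,0,0]},
  {"grip":0,"translation":[0.006,0,0],"twist":[0,0,0]},
  {"grip":0,"translation":[0.006,0,0],"twist":[0,0,0]},
  {"grip":0,"translation":[0.006,0,0],"twist":[0,0,0]},
  {"grip":0,"translation":[0.006,0,0],"twist":[0,0,0]},
  {"grip":0,"translation":[0.006,0,0],"twist":[0,0,0]},
  {"grip":0,"translation":[0.006,0,0],"twist":[0,0,0]},
])

```text
clock: 2.62
eef_pos: [441.4, -203.8, 69.3]
tcp_rot: [3.142, -0.0, 0.177]
contact_force: [-0.5, -0.2, 1.7]
opening: 0.502
```

```bash
python3 - <<'E'
from h import *
p,d,c=snap('side','side2'); q,d2,c2=snap('scene','scene2')
a=cv2.resize(p[150:290,230:430,::-1],(400,280)); b=cv2.resize(q[180:320,170:370,::-1],(400,280))
cv2.imwrite('pics/c2.png',np.hstack([a,b])); s=r.sense();print(s['eef_pos'],s['contact_force'])
E
```

```text
[ 442.13864928 -203.94571057   69.35576507] [-0.81891425 -0.12964629  0.34872661]
```

View pics/c2.png

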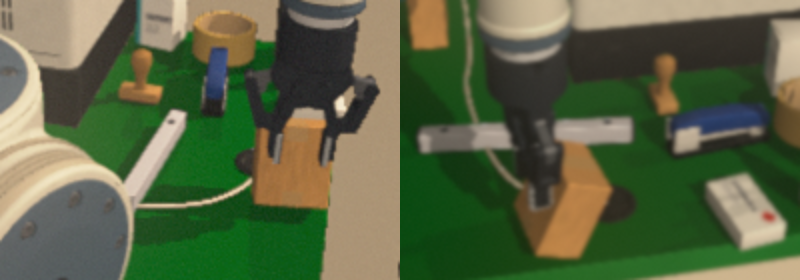

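The carton is tipping about its far lower edge without sliding (scene crop at about (565,210)). I'll continue.

Emit:
jog_arm([
  {"grip":0,"translation":[0.005,0,0],"twist":[0,0,0]},
  {"grip":0,"translation":[0.005,0,0],"twist":[0,0,0]},
  {"grip":0,"translation":[0.005,0,0],"twist":[0,0,0]},
  {"grip":0,"translation":[0.005,0,0],"twist":[0,0,0]},
  {"grip":0,"translation":[0,0,0],"twist":[0,0,0]},
  {"grip":0,"translation":[0,0,0],"twist":[0,0,0]},
  {"grip":0,"translation":[0,0,0],"twist":[0,0,0]},
])

```text
clock: 3.3
eef_pos: [460.3, -200.3, 69.2]
tcp_rot: [-3.141, 0.0, 0.177]
contact_force: [-0.4, -0.0, 0.3]
opening: 0.5
```

```bash
python3 - <<'E'
from h import *
p,d,c=snap('side','side3'); q,d2,c2=snap('scene','scene3')
a=cv2.resize(p[150:290,230:430,::-1],(400,280)); b=cv2.resize(q[180:320,170:370,::-1],(400,280))
cv2.imwrite('pics/c3.png',np.hstack([a,b])); s=r.sense();print(s['eef_pos'],s['contact_force'])
E
```

```text
[ 460.18084828 -200.36264848   69.25702496] [-0.05214212  0.471361    0.11591507]
```

View pics/c3.png

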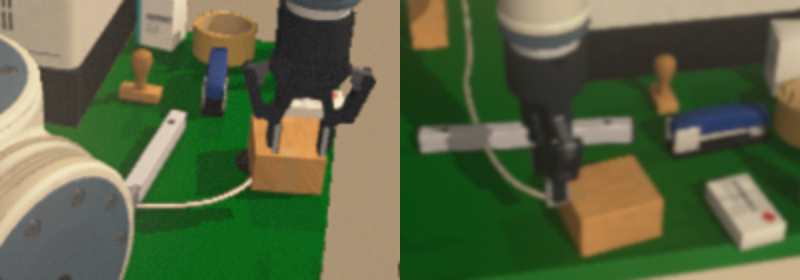

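It fell on its back; the underside at side crop (288,165) is partly covered by the fingers. I'll back off, rise and check it.

Emit:
jog_arm([
  {"grip":0,"translation":[-0.015,0,-0.01],"twist":[0,0,0]},
  {"grip":0,"translation":[-0.01,0,-0.035],"twist":[0,0,0]},
  {"grip":0,"translation":[0,0,-0.035],"twist":[0,0,0.1]},
  {"grip":0,"translation":[0,0,-0.035],"twist":[0,0,0.097]},
  {"grip":0,"translation":[-0.02,-0.035,-0.015],"twist":[0,0,0]},
  {"grip":0,"translation":[-0.02,-0.035,0],"twist":[0,0,0]},
  {"grip":0,"translation":[-0.02,-0.035,0],"twist":[0,0,0]},
  {"grip":0,"translation":[-0.02,-0.035,0],"twist":[0,0,0]},
  {"grip":0,"translation":[-0.02,-0.035,0],"twist":[0,0,0]},
  {"grip":0,"translation":[-0.02,-0.035,0],"twist":[0,0,0]},
])

```text
clock: 4.23
eef_pos: [319.2, 7.5, 198.8]
tcp_rot: [-3.141, -0.001, -0.022]
contact_force: [-0.3, 1.0, 0.4]
opening: 0.497
```

```bash
python3 - <<'E'
from h import *
p,d,c=snap('side','side4'); q,d2,c2=snap('scene','scene4')
a=cv2.resize(p[150:290,230:430,::-1],(400,280)); b=cv2.resize(q[180:320,170:370,::-1],(400,280))
z=cv2.resize(p[190:260,345:415,::-1],(400,400),interpolation=cv2.INTER_CUBIC)
o=np.zeros((680,800,3),np.uint8);
cv2.imwrite('pics/c4.png',np.hstack([p[:,:,::-1][:, 200:],cv2.resize(z,(384,384))])); s=r.sense();print(s['eef_pos'],s['tcp_rot'],s['qpos'])
E
```

```text
[317.27121505  10.0397562  198.41341279] [-3.14043730e+00  1.67187159e-03 -1.50156249e-02] [ 2.55884725e-02 -1.15764008e-01  2.25966786e+00  1.45317386e-03
  9.99312876e-01  1.61061440e+00]
```

View pics/c4.png

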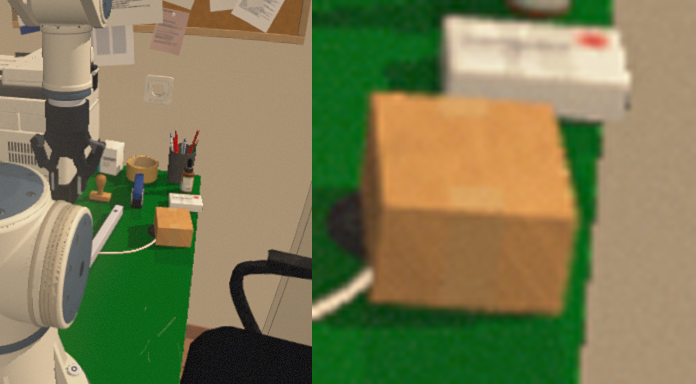

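The right carton's underside (crop at about (470,250)) is blank, with no ring. So the left one should be the stamped carton, which I'll confirm once it has tipped. Moving behind it.

Emit:
jog_arm([
  {"grip":0,"translation":[-0.008,-0.0345,0],"twist":[0,0,0]},
  {"grip":0,"translation":[-0.008,-0.0345,0],"twist":[0,0,0]},
  {"grip":0,"translation":[-0.008,-0.0345,0],"twist":[0,0,0]},
  {"grip":0,"translation":[-0.008,-0.0345,0],"twist":[0,0,0]},
  {"grip":0,"translation":[-0.008,-0.0345,0],"twist":[0,0,0]},
  {"grip":0,"translation":[-0.008,-0.0345,0],"twist":[0,0,0]},
  {"grip":0,"translation":[-0.008,-0.0345,0],"twist":[0,0,0]},
  {"grip":0,"translation":[0,0,0],"twist":[0,0,0]},
  {"grip":0,"translation":[0,0,0],"twist":[0,0,0]},
])

```text
clock: 5.08
eef_pos: [269.5, 250.2, 198.8]
tcp_rot: [3.141, -0.0, -0.016]
contact_force: [0.2, -0.6, -0.0]
opening: 0.498
```

```bash
python3 - <<'E'
from h import *
s=r.sense();print(s['eef_pos'],s['tcp_rot'],s['qpos'])
p,d,c=snap('wrist','wrist5')
print(c['t'],c['R'])
E
```

```text
[269.46255084 250.22077488 198.75004387] [ 3.14138267e+00 -3.40832679e-05 -1.64896603e-02] [ 7.44473564e-01 -2.30130790e-02  2.17558901e+00 -2.10123463e-04
  9.89136863e-01  2.33187501e+00]
[254.13814376 226.56015131 423.68725781] [[-1.63065527e-02 -9.99866807e-01  6.81506400e-04]
 [-9.58589977e-01  1.58271922e-02  2.84349708e-01]
 [-2.84322621e-01  3.98347828e-03 -9.58720386e-01]]
```

View pics/wrist5.png

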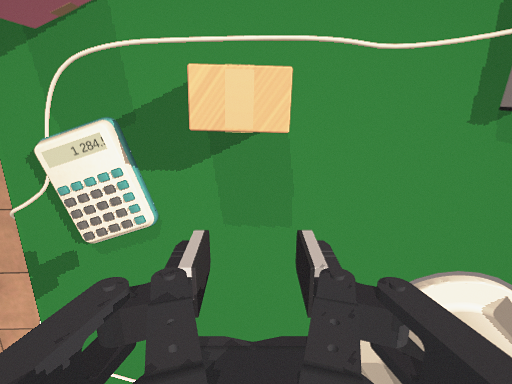

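The wrist view shows the left carton's top with corners at (189,65), (292,67), (290,132) and (189,131). The calculator at (95,180) stays clear.

```bash
python3 - <<'E'
from h import *
p,d,c=load('wrist5')
P=[onplane(c,u,v,90) for u,v in [(189,65),(292,67),(290,132),(189,131)]]
for q in P: print(q.round(1))
print(np.mean(P,axis=0)); print(depthpt(c,d,240,100))
for u,v in [(156,215),(118,120),(90,243)]: print(depthpt(c,d,u,v).round())
E
```

```text
[363.4 295.9  90. ]
[360.8 218.8  90. ]
[312.5 219.4  90. ]
[314.6 299.5  90. ]
[337.80813516 258.42543372  90.        ]
[337.5916304  258.42893385  90.60128459]
[212. 361.   7.]
[318. 392.   0.]
[174. 446.  -1.]
```

Emit:
jog_arm([
  {"grip":0,"translation":[0,-0.008,0.035],"twist":[0,0,0.012]},
  {"grip":0,"translation":[0,0,0.035],"twist":[0,0,0]},
  {"grip":0,"translation":[0,0,0.035],"twist":[0,0,0]},
  {"grip":0,"translation":[0,0,0.0245],"twist":[0,0,0]},
  {"grip":0,"translation":[0.01,0,0],"twist":[0,0,0]},
  {"grip":0,"translation":[0.01,0,0],"twist":[0,0,0]},
  {"grip":0,"translation":[0,0,0],"twist":[0,0,0]},
])

```text
clock: 5.72
eef_pos: [293.2, 256.9, 70.7]
tcp_rot: [-3.14, -0.003, -0.034]
contact_force: [0.1, -0.2, 0.8]
opening: 0.499
```

```bash
python3 - <<'E'
from h import *
s=r.sense();print(s['eef_pos'],s['tcp_rot'],s['contact_force'])
q,d2,c2=snap('scene','scene6')
b=cv2.resize(q[110:250,110:310,::-1],(600,420))
cv2.imwrite('pics/c6.png',b)
E
```

```text
[293.20321624 256.89871878  70.73639465] [-3.13966116e+00 -2.52475163e-03 -3.41332864e-02] [ 0.14198977 -0.20133279  0.75708492]
```

View pics/c6.png

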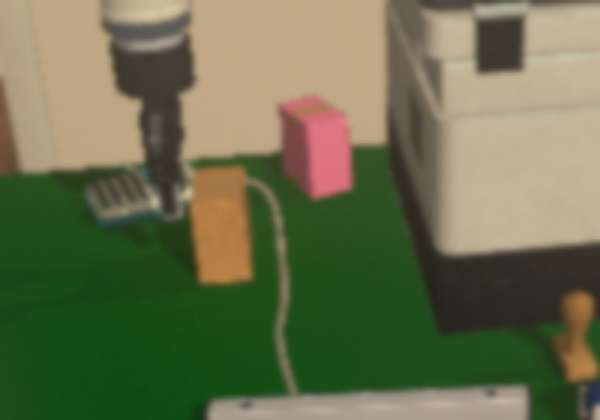

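The fingers at crop (172,205) are level with the upper part of the carton's near face (195,210). Pushing about 55 mm.

Emit:
jog_arm([
  {"grip":0,"translation":[0.006,0,0],"twist":[0,0,0]},
  {"grip":0,"translation":[0.006,0,0],"twist":[0,0,0]},
  {"grip":0,"translation":[0.006,0,0],"twist":[0,0,0]},
  {"grip":0,"translation":[0.006,0,0],"twist":[0,0,0]},
  {"grip":0,"translation":[0.006,0,0],"twist":[0,0,0]},
  {"grip":0,"translation":[0.005,0,0],"twist":[0,0,0]},
  {"grip":0,"translation":[0.005,0,0],"twist":[0,0,0]},
  {"grip":0,"translation":[0.005,0,0],"twist":[0,0,0]},
  {"grip":0,"translation":[0.005,0,0],"twist":[0,0,0]},
  {"grip":0,"translation":[0.005,0,0],"twist":[0,0,0]},
])

```text
clock: 6.6
eef_pos: [345.3, 254.7, 69.2]
tcp_rot: [-3.142, -0.0, -0.032]
contact_force: [-0.9, 0.3, -0.3]
opening: 0.5
```

Emit:
jog_arm([
  {"grip":0,"translation":[0,0,0],"twist":[0,0,0]},
  {"grip":0,"translation":[0,0,0],"twist":[0,0,0]},
  {"grip":0,"translation":[-0.02,0,-0.01],"twist":[0,0,0]},
  {"grip":0,"translation":[-0.02,0,-0.03],"twist":[0,0,0]},
  {"grip":0,"translation":[-0.02,0,-0.03],"twist":[0,0,0]},
  {"grip":0,"translation":[-0.02,0,-0.03],"twist":[0,0,0]},
  {"grip":0,"translation":[0,0,-0.03],"twist":[0,0,0]},
  {"grip":0,"translation":[0,0,-0.03],"twist":[0,0,0]},
  {"grip":0,"translation":[0,0,0],"twist":[0,0,0]},
])

```text
clock: 7.35
eef_pos: [266.3, 259.2, 234.3]
tcp_rot: [-3.136, -0.006, -0.031]
contact_force: [1.0, 0.8, 0.7]
opening: 0.498
```

```bash
python3 - <<'E'
from h import *
s=r.sense();print(s['eef_pos'],s['tcp_rot'],s['contact_force'])
p,d,c=snap('wrist','wrist7')
q,d2,c2=snap('scene','scene7')
b=cv2.resize(q[120:260,120:260,::-1],(384,384))
cv2.imwrite('pics/c7.png',np.hstack([p[:,:400,::-1],b]))
E
```

```text
[266.25397382 259.24734554 234.27591508] [-3.13556334 -0.0058196  -0.03124418] [1.00966112 0.75037147 0.73111864]
```

View pics/c7.png

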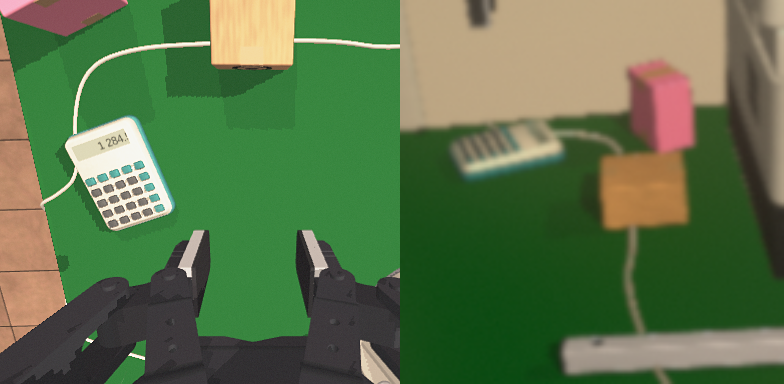

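Both cartons are now down. In the wrist view a dark mark shows on the left carton's underside at about (252,68). The candidates are the left carton (wrist (252,35)), the right one (blank underside already seen) and the pink look-alike (65,10), which is excluded. I'll confirm in an enlarged crop and measure the lying pose.

```bash
python3 - <<'E'
from h import *
p,d,c=load('wrist7')
cv2.imwrite('pics/c7b.png',cv2.resize(p[45:80,200:305,::-1],None,fx=7,fy=7,interpolation=cv2.INTER_CUBIC))
for u,v in [(211,65.5),(294,66),(210,30),(295,30)]: print(u,v,onplane(c,u,v,50).round(1))
print(depthpt(c,d,250,40))
# scene: top points at z~50
p,d,c=load('scene7')
hsv=cv2.cvtColor(p,cv2.COLOR_RGB2HSV); m=cv2.inRange(hsv,(8,90,60),(20,255,255))
P=np.array([depthpt(c,d,u,v) for v in range(165,210) for u in range(180,235) if m[v,u] and d[v,u]>0])
T=P[abs(P[:,2]-50)<5]; print(len(T),cv2.minAreaRect(T[:,:2].astype(np.float32)),P.min(0),P.max(0))
E
```

```text
211 65.5 [367.6 297.4  50. ]
294 66 [364.6 216.5  50. ]
210 30 [399.1 296.2  50. ]
295 30 [396.5 215.7  50. ]
[389.11563561 258.60134308  50.64615949]
382 ((412.3920593261719, 253.0809326171875), (83.41545104980469, 87.24364471435547), 87.61097717285156) [362.26032121 208.40741206  -3.29594295] [487.91673132 484.29418847  52.52305282]
```

View pics/c7b.png

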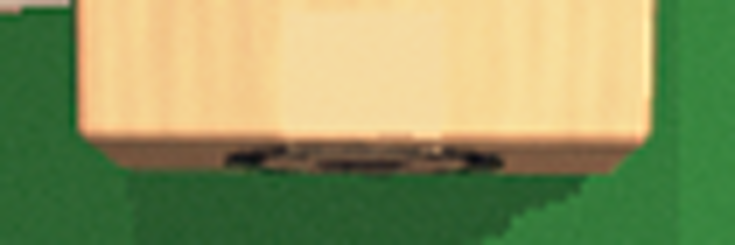

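The ring is confirmed on the left carton's underside. It lies centred at about (411,256) with yaw -0.035 and top at z=50. Next I'll check clearance to the pink look-alike for the sideways approach.

```bash
python3 - <<'E'
from h import *
p,d,c=load('scene7')
hsv=cv2.cvtColor(p,cv2.COLOR_RGB2HSV); m=cv2.inRange(hsv,(165,60,60),(179,255,255))
vs,us=np.where(m[130:185,195:235]>0)
P=np.array([depthpt(c,d,u+195,v+130) for u,v in zip(us,vs)])
print(len(P),np.percentile(P,[2,50,98],axis=0).round())
p,d,c=load('wrist7')
for u,v in [(125,5),(65,34),(5,14)]: print(depthpt(c,d,u,v).round())
E
```

```text
437 [[415. 385.   5.]
 [448. 397.  49.]
 [476. 444.  90.]]
[435. 391.   3.]
[408. 457.   8.]
[409. 460.  90.]
```

Emit:
jog_arm([
  {"grip":0,"translation":[0,0,0],"twist":[0,0,-0.12]},
  {"grip":0,"translation":[0,0,0],"twist":[0,0,-0.12]},
  {"grip":0,"translation":[0,0,0],"twist":[0,0,-0.12]},
  {"grip":0,"translation":[0,0,0],"twist":[0,0,-0.12]},
  {"grip":0,"translation":[0,0,0],"twist":[0,0,-0.12]},
  {"grip":0,"translation":[0,0,0],"twist":[0,0,-0.12]},
  {"grip":0,"translation":[0,0,0],"twist":[0,0,-0.12]},
  {"grip":0,"translation":[0,0,0],"twist":[0,0,-0.12]},
  {"grip":0,"translation":[0,0,0],"twist":[0,0,-0.12]},
  {"grip":0,"translation":[0,0,0],"twist":[0,0,-0.12]},
])

```text
clock: 8.28
eef_pos: [264.0, 256.4, 227.6]
tcp_rot: [-3.14, 0.003, 1.174]
contact_force: [0.3, 0.6, -0.6]
opening: 0.5
```

Emit:
jog_arm([
  {"grip":0,"translation":[0,0,0],"twist":[0,0,-0.12]},
  {"grip":0,"translation":[0,0,0],"twist":[0,0,-0.12]},
  {"grip":0,"translation":[0,0,0],"twist":[0,0,-0.061]},
  {"grip":0,"translation":[0,0,0],"twist":[0,0,0]},
])

```text
clock: 8.62
eef_pos: [264.0, 256.4, 227.8]
tcp_rot: [-3.14, 0.002, 1.471]
contact_force: [-0.8, 0.1, -0.3]
opening: 0.502
```

Emit:
jog_arm([
  {"grip":0,"translation":[0.0165,0.0293,0],"twist":[0,0,0]},
  {"grip":0,"translation":[0.0165,0.0293,0],"twist":[0,0,0]},
  {"grip":0,"translation":[0.0165,0.0293,0],"twist":[0,0,0]},
  {"grip":0,"translation":[0.0165,0.0293,0],"twist":[0,0,0]},
  {"grip":0,"translation":[0.0165,0.0293,0],"twist":[0,0,0]},
  {"grip":0,"translation":[0,0,0.035],"twist":[0,0,0]},
  {"grip":0,"translation":[0,0,0.03],"twist":[0,0,0]},
  {"grip":0,"translation":[0,0,0],"twist":[0,0,0]},
  {"grip":0,"translation":[0,0,0],"twist":[0,0,0]},
])

```text
clock: 9.37
eef_pos: [417.4, 323.2, 162.3]
tcp_rot: [-3.137, 0.004, 1.467]
contact_force: [0.1, 0.4, 0.2]
opening: 0.502
```

```bash
python3 - <<'E'
from h import *
s=r.sense();print(s['eef_pos'],s['tcp_rot'],s['qpos'])
p,d,c=snap('wrist','wrist8')
E
```

```text
[417.3788488  323.15144512 162.32359441] [-3.13746401  0.00389263  1.46698778] [6.55979428e-01 2.86698114e-01 1.90159263e+00 2.63999092e-05
 9.58976208e-01 7.59780787e-01]
```

View pics/wrist8.png

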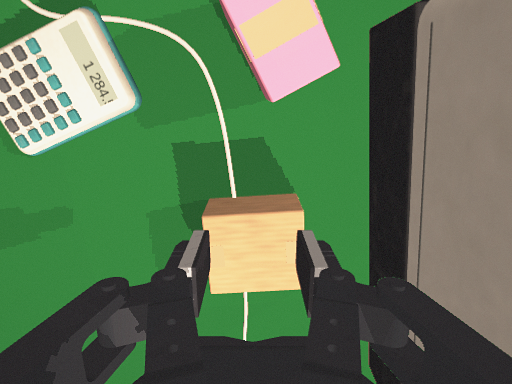

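The wrist view shows the carton between the two fingers in perspective, with its left top edge at (204,214)–(303,209). The pink box at (285,50) is clear of the descent. Checking that edge.

```bash
python3 - <<'E'
from h import *
p,d,c=load('wrist8')
for u,v in [(204,214),(303,209),(208,197),(297,194)]: print(onplane(c,u,v,50 if v>205 else 0).round(1))
for u,v in [(212,292),(300,290)]: print(onplane(c,u,v,50).round(1))
o,k=ray(c,255,200);print(o)
print(depthpt(c,d,272,100),depthpt(c,d,339,65))
E
```

```text
[371.9 299.2  50. ]
[457.8 295.1  50. ]
[368.3 298.4   0. ]
[459.1 292.3   0. ]
[367.7 220.4  50. ]
[450.4 214.2  50. ]
[425.21779158 395.65903613 304.86614541]
[436.79922111 389.51437943  89.66857279] [481.24208556 406.56325007  89.69138835]
```

Emit:
jog_arm([
  {"grip":0,"translation":[0,0,0.035],"twist":[0,0,0]},
  {"grip":0,"translation":[0,0,0.035],"twist":[0,0,0]},
  {"grip":0,"translation":[0,0,0.035],"twist":[0,0,0]},
  {"grip":0,"translation":[0,0,0.0353],"twist":[0,0,0]},
  {"grip":0,"translation":[-0.006,0,0],"twist":[0,0,0]},
  {"grip":0,"translation":[-0.006,0,0],"twist":[0,0,0]},
  {"grip":0,"translation":[-0.006,0,0],"twist":[0,0,0]},
  {"grip":0,"translation":[-0.006,0,0],"twist":[0,0,0]},
  {"grip":0,"translation":[-0.006,0,0],"twist":[0,0,0]},
  {"grip":0,"translation":[-0.006,0,0],"twist":[0,0,0]},
])

```text
clock: 10.25
eef_pos: [417.5, 289.9, 26.7]
tcp_rot: [3.137, -0.005, 1.468]
contact_force: [0.3, 6.7, 5.6]
opening: 0.496
```

```bash
python3 - <<'E'
from h import *
s=r.sense();print(s['eef_pos'],s['tcp_rot'],s['contact_force'])
p,d,c=snap('wrist','wrist9'); q,_,_=snap('scene','scene9')
cv2.imwrite('pics/c9.png',np.hstack([p[:,:400,::-1],cv2.resize(q[120:260,130:270,::-1],(384,384))]))
E
```

```text
[417.47884336 289.88897346  26.67050624] [ 3.1369218  -0.00476623  1.46799076] [0.27143761 6.74482567 5.57955573]
```

View pics/c9.png

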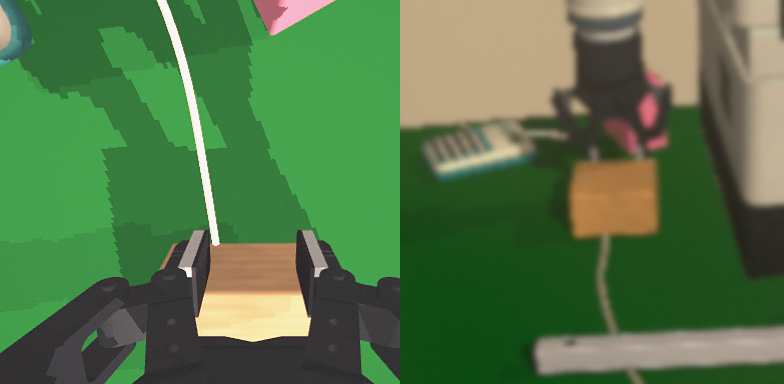

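Both fingertips are on the left side of the carton (wrist (205,270) and (310,270)), with a force of about 7 N. Pushing on.

Emit:
jog_arm([
  {"grip":0,"translation":[-0.008,0,0],"twist":[0,0,0]},
  {"grip":0,"translation":[-0.008,0,0],"twist":[0,0,0]},
  {"grip":0,"translation":[-0.008,0,0],"twist":[0,0,0]},
  {"grip":0,"translation":[-0.008,0,0],"twist":[0,0,0]},
  {"grip":0,"translation":[-0.008,0,0],"twist":[0,0,0]},
])

```text
clock: 10.77
eef_pos: [412.8, 249.8, 25.6]
tcp_rot: [3.138, -0.003, 1.468]
contact_force: [0.4, 6.8, 5.3]
opening: 0.499
```

```bash
python3 - <<'E'
from h import *
s=r.sense();print(s['eef_pos'],s['tcp_rot'],s['contact_force'])
p,d,c=snap('side','side10'); q,_,_=snap('scene','scene10')
cv2.imwrite('pics/c10.png',np.hstack([p[:,:400,::-1],cv2.resize(q[140:280,140:280,::-1],(384,384))]))
E
```

```text
[412.84773389 249.84939562  25.5760677 ] [ 3.13820031 -0.00322626  1.46831268] [0.42958248 6.77344657 5.29108466]
```

View pics/c10.png

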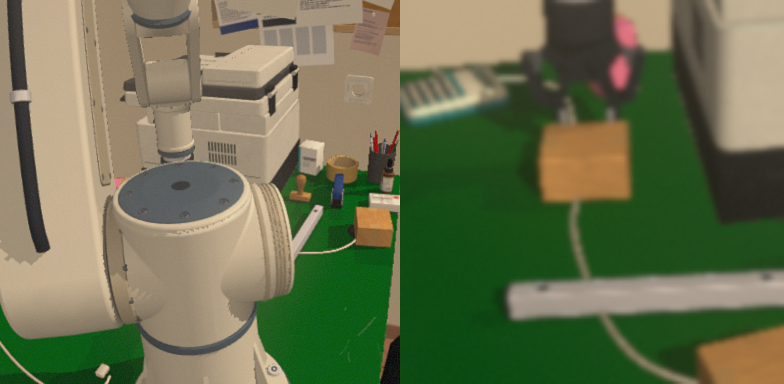

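The carton slides well, squared to the fingers. Continuing.

Emit:
jog_arm([
  {"grip":0,"translation":[-0.012,0,0],"twist":[0,0,0]},
  {"grip":0,"translation":[-0.012,0,0],"twist":[0,0,0]},
  {"grip":0,"translation":[-0.012,0,0],"twist":[0,0,0]},
  {"grip":0,"translation":[-0.012,0,0],"twist":[0,0,0]},
  {"grip":0,"translation":[-0.012,0,0],"twist":[0,0,0]},
  {"grip":0,"translation":[-0.012,0,0],"twist":[0,0,0]},
  {"grip":0,"translation":[-0.012,0,0],"twist":[0,0,0]},
  {"grip":0,"translation":[-0.012,0,0],"twist":[0,0,0]},
  {"grip":0,"translation":[-0.012,0,0],"twist":[0,0,0]},
  {"grip":0,"translation":[-0.012,0,0],"twist":[0,0,0]},
])

```text
clock: 11.7
eef_pos: [399.9, 129.5, 24.7]
tcp_rot: [3.14, -0.001, 1.469]
contact_force: [-0.2, 5.1, 5.4]
opening: 0.501
```

Emit:
jog_arm([
  {"grip":0,"translation":[-0.008,0,0],"twist":[0,0,0]},
  {"grip":0,"translation":[-0.008,0,0],"twist":[0,0,0]},
  {"grip":0,"translation":[-0.008,0,0],"twist":[0,0,0]},
  {"grip":0,"translation":[-0.008,0,0],"twist":[0,0,0]},
  {"grip":0,"translation":[0,0,0],"twist":[0,0,0]},
])

```text
clock: 12.12
eef_pos: [395.1, 96.6, 24.1]
tcp_rot: [-3.141, 0.001, 1.468]
contact_force: [-1.2, 0.5, 0.1]
opening: 0.496
```

```bash
python3 - <<'E'
from h import *
s=r.sense();print(s['eef_pos'],s['tcp_rot'],s['contact_force'])
p,d,c=snap('side','side11'); q,_,_=snap('scene','scene11')
cv2.imwrite('pics/c11.png',np.hstack([p[:,:400,::-1],cv2.resize(q[170:310,150:290,::-1],(384,384))]))
E
```

```text
[395.06231765  96.59148239  24.14905181] [-3.14076679e+00  5.14011950e-04  1.46824448e+00] [-1.17193538  0.52412262  0.11476952]
```

View pics/c11.png

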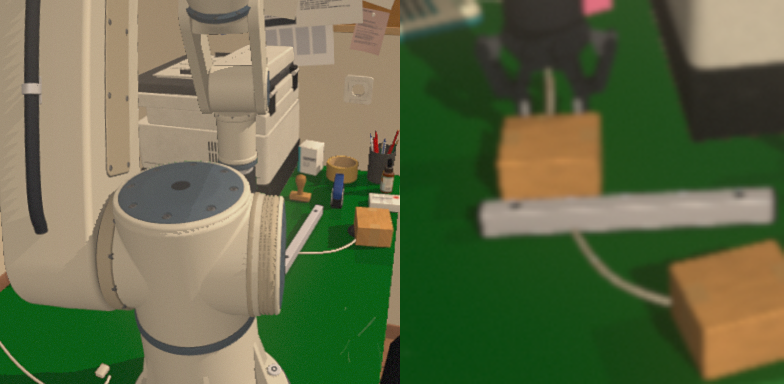

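The carton is about 20–25 mm from the rail at (490,190). The last stretch goes slowly, watching the force.

Emit:
jog_arm([
  {"grip":0,"translation":[-0.004,0,0],"twist":[0,0,0]},
  {"grip":0,"translation":[-0.004,0,0],"twist":[0,0,0]},
  {"grip":0,"translation":[-0.003,0,0],"twist":[0,0,0]},
  {"grip":0,"translation":[-0.003,0,0],"twist":[0,0,0]},
  {"grip":0,"translation":[-0.003,0,0],"twist":[0,0,0]},
  {"grip":0,"translation":[-0.002,0,0],"twist":[0,0,0]},
])

```text
clock: 12.72
eef_pos: [393.6, 78.3, 24.0]
tcp_rot: [-3.141, 0.0, 1.469]
contact_force: [-0.4, 3.1, 0.3]
opening: 0.503
```

Emit:
jog_arm([
  {"grip":0,"translation":[-0.002,0,0],"twist":[0,0,0]},
  {"grip":0,"translation":[-0.002,0,0],"twist":[0,0,0]},
])

```text
clock: 12.88
eef_pos: [393.6, 74.8, 24.1]
tcp_rot: [3.141, -0.001, 1.468]
contact_force: [-3.1, 25.1, 3.9]
opening: 0.505
```

Emit:
jog_arm([
  {"grip":0,"translation":[-0.0015,0,0],"twist":[0,0,0]},
  {"grip":0,"translation":[-0.0015,0,0],"twist":[0,0,0]},
])

```text
clock: 13.05
eef_pos: [393.8, 74.5, 24.5]
tcp_rot: [3.141, -0.005, 1.464]
contact_force: [-6.1, 54.2, 9.5]
opening: 0.503
```

The force rose sharply at the expected position, so the carton is against the rail. Backing off.

Emit:
jog_arm([
  {"grip":0,"translation":[0.004,0,0],"twist":[0,0,0]},
  {"grip":0,"translation":[0.01,0,0],"twist":[0,0,0]},
  {"grip":0,"translation":[0.02,0,0],"twist":[0,0,0]},
  {"grip":0,"translation":[0.02,0,-0.02],"twist":[0,0,0]},
  {"grip":0,"translation":[0,0,-0.035],"twist":[0,0,0]},
  {"grip":0,"translation":[0,0,-0.035],"twist":[0,0,0]},
  {"grip":0,"translation":[0,0,-0.035],"twist":[0,0,0]},
  {"grip":0,"translation":[0,0,-0.035],"twist":[0,0,0]},
  {"grip":0,"translation":[0,0,0],"twist":[0,0,0]},
  {"grip":0,"translation":[0,0,0],"twist":[0,0,0]},
])

```text
clock: 13.88
eef_pos: [399.7, 125.9, 185.8]
tcp_rot: [3.137, -0.001, 1.469]
contact_force: [-0.2, -0.5, -0.3]
opening: 0.5
```

```bash
python3 - <<'E'
from h import *
s=r.sense();print(s['eef_pos'],s['tcp_rot'],s['contact_force'])
p,d,c=snap('wrist','wrist12'); q,_,_=snap('scene','scene12')
cv2.imwrite('pics/c12.png',np.hstack([p[:,100:500,::-1],cv2.resize(q[180:320,150:290,::-1],(384,384))]))
E
```

```text
[399.74224407 125.85179146 185.80381864] [ 3.13749647e+00 -1.25589635e-03  1.46896950e+00] [-0.24489009 -0.48476912 -0.25532818]
```

View pics/c12.png

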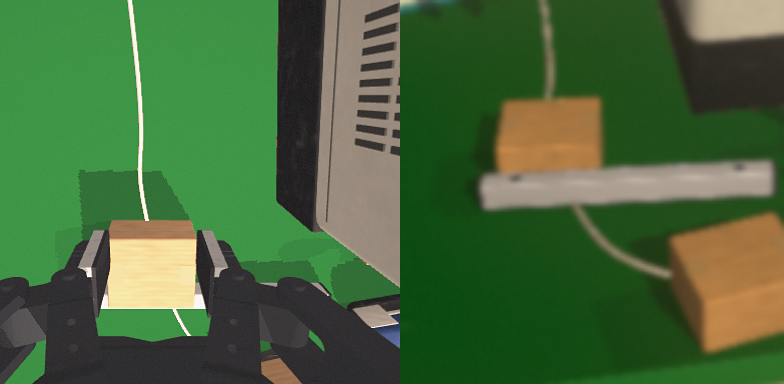

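The scene view shows the carton against the rail with the blank carton untouched at (740,280). I'll move the hand to the right and up, so the wrist camera looks straight down on the joint between carton and rail.

Emit:
jog_arm([
  {"grip":0,"translation":[0,0,-0.035],"twist":[0,0,0]},
  {"grip":0,"translation":[0,0,-0.035],"twist":[0,0,0]},
  {"grip":0,"translation":[0,0,-0.035],"twist":[0,0,0]},
  {"grip":0,"translation":[-0.035,0,-0.01],"twist":[0,0,0]},
  {"grip":0,"translation":[-0.035,0,0],"twist":[0,0,0]},
  {"grip":0,"translation":[-0.035,0,0],"twist":[0,0,0]},
  {"grip":0,"translation":[-0.035,0,0],"twist":[0,0,0]},
  {"grip":0,"translation":[-0.035,0,0],"twist":[0,0,0]},
  {"grip":0,"translation":[-0.035,0,0],"twist":[0,0,0]},
  {"grip":0,"translation":[0,0,0],"twist":[0,0,0]},
])

```text
clock: 14.82
eef_pos: [375.6, -88.2, 297.3]
tcp_rot: [-3.138, 0.002, 1.464]
contact_force: [-0.1, 1.5, -0.1]
opening: 0.499
```

Emit:
jog_arm([
  {"grip":0,"translation":[-0.035,0,0],"twist":[0,0,0]},
  {"grip":0,"translation":[-0.035,0,0],"twist":[0,0,0]},
  {"grip":0,"translation":[0,0,0],"twist":[0,0,0]},
  {"grip":0,"translation":[0,0,0],"twist":[0,0,0]},
])

```text
clock: 15.15
eef_pos: [369.1, -154.1, 297.3]
tcp_rot: [-3.138, -0.001, 1.465]
contact_force: [0.1, 0.1, -0.7]
opening: 0.502
```

```bash
python3 - <<'E'
from h import *
s=r.sense();print(s['eef_pos'],s['tcp_rot'],s['contact_force'])
p,d,c=snap('wrist','wrist13'); q,_,_=snap('side','side13')
cv2.imwrite('pics/c13.png',np.hstack([p[:,:420,::-1],cv2.resize(q[150:290,240:380,::-1],(370,384))]))
E
```

```text
[ 369.07805936 -154.09040462  297.28603764] [-3.13808113e+00 -9.68878222e-04  1.46503340e+00] [ 0.10822696  0.13151483 -0.72303297]
```

View pics/c13.png

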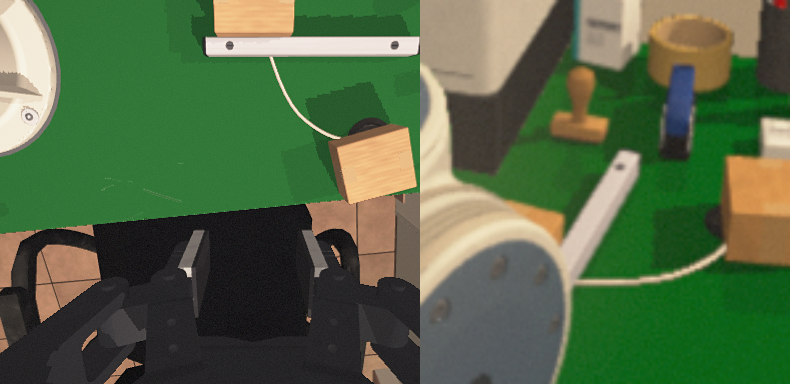

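The wrist view from the rail's right side shows the carton's right face meeting the rail's left edge along row ~37, columns 213–295, with no green between them. Checking numerically.

```bash
python3 - <<'E'
from h import *
p,d,c=load('wrist13')
cv2.imwrite('pics/c13b.png',cv2.resize(p[0:65,195:325,::-1],None,fx=6,fy=6,interpolation=cv2.INTER_CUBIC))
hsv=cv2.cvtColor(p,cv2.COLOR_RGB2HSV)
brown=cv2.inRange(hsv,(5,60,60),(22,255,255))
def line(pts):
    pts=np.array(pts); k=np.polyfit(pts[:,0],pts[:,1],1); return np.arctan(k[0]),k
# rail edges (white) per column
white=cv2.inRange(hsv,(0,0,110),(180,60,255))
up,lo=[],[]
for u in range(215,440):
    v=np.where(white[25:70,u])[0]+25
    if len(v)>8: up.append(onplane(c,u,v.min()-.5,25)[:2]); lo.append(onplane(c,u,v.max()+.5,25)[:2])
a1,k1=line(up); a2,k2=line(lo)
print('rail yaw',a1,a2,'edges y at x=400',np.polyval(k1,400),np.polyval(k2,400))
for u in (225,255,285):
    col=[(v,'B' if brown[v,u] else 'W' if white[v,u] else '.') for v in range(20,60)]
    print(u,''.join(x for _,x in col))
# top points of carton by depth
us,vs=np.meshgrid(np.arange(200,310),np.arange(0,45))
P=np.array([depthpt(c,d,u,v) for u,v in zip(us.ravel(),vs.ravel()) if d[v,u]>0])
T=P[abs(P[:,2]-50)<3]; 
xs=np.unique(T[:,0].round(-1)); e=[(T[abs(T[:,0]-x)<4][:,0].mean(),T[abs(T[:,0]-x)<4][:,1].min()) for x in np.arange(T[:,0].min()+8,T[:,0].max()-8,8)]
a,k=line(e); print('top right edge',a,np.polyval(k,400),'x range',np.percentile(T[:,0],[0.5,99.5]),'z',np.median(T[:,2]))
# underside edge angles: left end / right end columns
# blank carton
us,vs=np.meshgrid(np.arange(320,425),np.arange(115,210))
P=np.array([depthpt(c,d,u,v) for u,v in zip(us.ravel(),vs.ravel()) if d[v,u]>0])
T=P[abs(P[:,2]-50)<3]; print('blank',cv2.minAreaRect(T[:,:2].astype(np.float32)),np.median(T[:,2]))
p,d,c=load('wrist12')
us,vs=np.meshgrid(np.arange(195,310),np.arange(225,312))
P=np.array([depthpt(c,d,u,v) for u,v in zip(us.ravel(),vs.ravel()) if d[v,u]>0])
T=P[abs(P[:,2]-50)<3]; print('stamped w12',cv2.minAreaRect(T[:,:2].astype(np.float32)),np.median(T[:,2]))
E
```

```text
rail yaw -0.09998430795659799 -0.09918226705770875 edges y at x=400 -17.711541634405265 -41.2134647862499
225 BBBBBBBBBBBBBBBBBWWWWWWWWWWWWWWWWWWWW...
255 BBBBBBBBBBBBBBBBBWWWWWWWWWWWWWWWWWWWW...
285 BBBBBBBBBBBBBBBBBWWWWWWWWWWWWWWWWWWWW...
top right edge -0.1075520931467829 -18.049849276637456 x range [341.19756246 429.91474469] z 50.236874475009245
blank ((522.9840698242188, -187.0675048828125), (89.9567642211914, 79.9533920288086), 10.149612426757812) 50.502739021081595
stamped w12 ((388.1913757324219, 24.79120445251465), (79.97148132324219, 90.16832733154297), 83.38356018066406) 50.35022704694592
```

View pics/c13b.png

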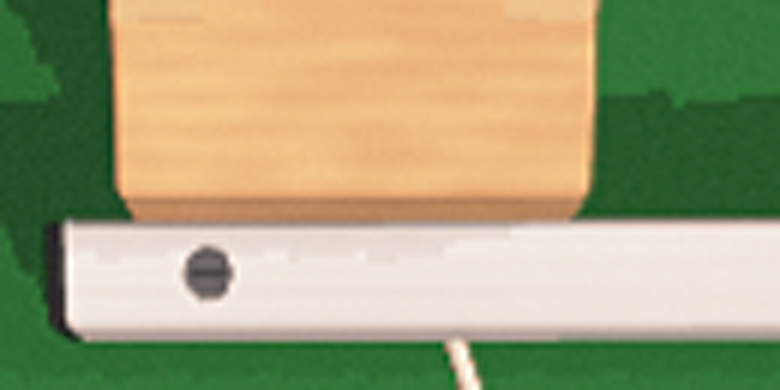

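The gap is about 0 mm: rail edge at y=-17.7 and carton side at y=-18.0, both at x=400. They are parallel within 0.01 rad. Both tops are at z≈50, and the blank carton's underside is about 40 mm from its start. Handing in.

```bash
python3 -c "
from rig import r
print(r.sense()['clock']); print(r.sign_off())"
```

```text
15.25
the job is handed in; nothing more can be done
None
```

I tipped both cartons onto their backs, right one first, then pushed the stamped one flush against the rail and handed in at 15.25 s. The right carton's underside was blank. The left one carried the ring, confirmed in an enlarged wrist-camera crop. I pushed the left one sideways with two fingertips until the force rose to about 54 N (wrist limit 120 N), then backed off.

Last checks, from the wrist camera unless noted:
- **Fit to the rail:** the gap between the carton's side and the rail is about 0 mm, and the two are parallel within about 0.01 rad. The crop shows no green desk between them.
- **Position along the rail:** the carton's middle is about 70 mm from the rail's centre, well within its length.
- **Both cartons lying:** both tops measured at z ≈ 50 mm.
- **Blank carton:** its underside centre is about 40 mm from where it started (limit 120 mm).
- **Bystanders and hand:** the stapler, rubber stamp, tablet carton and pink look-alike were not approached closely, and the views show no sign of movement, though I did not re-measure them at the end. The hand ended clear of everything.

**Checks that disagreed:**
- **Distance from the rail's centre line:** a less direct estimate put the stamped carton's middle at about 53 mm, against the ideal 50 mm and the limit of 55 mm. The 3 mm difference is close to the 2 mm calibration error. I relied on the direct gap measurement and the rise in force.
- **Left carton's first position:** the scene camera was 7 mm off the wrist camera in y. I used the wrist value.

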